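# Pin down the hold-down bar of a sieve shaker

### The job

Clamp the sieve stack for a run: swing the shaker's hold-down bar down onto the stack's lid, then take the red-handled pin from the bench and pass it, from the robot's side, through the near ear of the bar's fork, the brass eye trapped in the fork and the far ear, until its flange is flush against the near ear. The bar must be pressed down against its sprung foot for the eye to line up, and the eye's height can only be found by feel, so probe gently and never ram the pin. Let go of the pin, and leave the stack and everything else on the bench where it is.

Things in the scene. Friction and masses are not known exactly. Their poses are not given: they have to be found in the camera images.
- shaker: Sieve shaker, fixed to the bench: cream housing, aluminium deck, 210 mm (x) by 250 mm (y), deck top 85 mm above the bench. Origin: centre of its underside on the bench. x points away from its control panel (which roughly faces the robot), y left, z up. The bar's hinge post stands at y = +95 mm (hinge axis along x, 190 mm above the bench).
- eye_post (a point): Foot of the eye post on the deck (shaker x 0, y -95 mm). On its threaded rod sits a brass eye block, 12 mm thick (x), 22 wide (y), 44 tall, with an 11.5 mm round hole along x, 24 mm below its top. The block is rigid, but its height is set by hand: the hole's centre lies anywhere from 172 to 183 mm above the bench, hidden between the ears when the bar is down; no reading gives it.
- bar (a joint): Angle of the hold-down bar about its hinge (rad): 0 level, positive raised; starts at 0.5 to 0.8; lower stop -0.115. Aluminium bar 22 mm wide, 10 mm thick, 190 mm from hinge to ear holes, running from the hinge to the eye post. The hinge is balanced and a little stiff: the bar stays where it is left and moves with under 1 N. Its sprung foot meets the lid near level (about -0.005).
- bar_foot (a point): Top of the bar at its middle, 95 mm from the hinge, above the rubber presser foot (44 mm disc on a spring of 1 N per mm). Once the foot is on the lid the bar's free end resists with about 0.25 N more per mm and, let go, comes to rest 0 to 3 mm below level. A spring cap (34 mm wide) and a red-knobbed stem stand here, to 32 mm above the bar, more as the foot is pressed in.
- bar_top (a point): Point on the top face of the bar, 145 mm from the hinge: a clear place to push it down (the top is clear from 115 to 175 mm). The frame turns with the bar.
- near_ear (a point): Centre of the near ear's hole (robot's side) at its outer face, in the fork at the bar's free end. x points into the fork along the holes (as the shaker's x); the frame turns with the bar. Two ears, 8 mm thick, 28 high, 30 wide, 15 mm gap, holes 11.5 mm with 1 mm chamfers: the far ear's outer face is at x = 31 mm, the eye block's faces at x = 9.5 and 21.5 mm.
- pin: Clamp pin lying level on the bench, red handle roughly towards the robot, 50 to 110 g. x runs along the pin from handle to nose. Origin: below the flange's front face, 10 mm under the pin's axis. Handle x -46 to -4 mm, 16 wide, 20 tall, flat sides; flange 20 mm across, x -4 to 0; shank 10 mm across, 46 long, the last 7 mm tapering to a flat 8 mm nose.
- pin_grip (a point): Centre of the pin's handle, on its axis, 25 mm behind the flange's front face. Pushing the pin against the shaker with more than 45 N counts as ramming. With the bar level the eye's hole is 7 to 18 mm lower than the ear holes, so a pin in the near ear meets the block's solid face; it can carry the ears down with it (1 to 5 N) until its nose drops into the eye.
- pin_seat (a point): Centre of the flange's front face, on the pin's axis; fully home it lies at the near ear's outer face.
- pin_tip (a point): Centre of the pin's nose end, 46 mm ahead of the flange's front face.
- stack: Closed sieve stack standing loose on the deck (pan, two sieves, lid): brass and steel drum, 105 mm across, 78 mm high, lid top 163 mm above the bench; origin at the centre of its underside; three low stops hold it within about 4 mm.
- spare_sieve: brass sieve frame, 104 mm across, 30 mm high, lying on the bench; bystander; origin at the centre of its underside
- sample_jar: clear sample jar with white cap, 56 mm across, 75 mm high; bystander; origin at its foot
- amber_jar: small amber glass bottle with black cap, 48 mm across, 85 mm high; bystander; origin at its foot
- wash_bottle: white bottle with blue cap, 66 mm across, 150 mm high; bystander; origin at its foot
- dish: white shallow dish, 90 mm across, 15 mm high; bystander; origin at its foot
- brush: sieve brush lying on the bench; bystander

How it is judged:
On the way:
1. the hold-down bar is swung down to level, its foot on the lid (value of joint bar below 0.01 rad), for 0.2 s.
At the end, for the whole second after the job is handed in: Pin through both ears and the eye: flange within 3 mm of the near ear, nose 9 mm or more beyond the far ear, axis within 4 mm and 0.12 rad of the holes; bar held between -0.026 and -0.110 rad; pin at rest and released; stack upright within 12 mm of its start (x of pin_seat in the frame of near_ear above -0.003 m and x of pin_tip in the frame of near_ear above 0.04 m and y of pin_seat in the frame of near_ear between -0.004 and 0.004 m and z of pin_seat in the frame of near_ear between -0.004 and 0.004 m and y of pin_tip in the frame of near_ear between -0.004 and 0.004 m and z of pin_tip in the frame of near_ear between -0.004 and 0.004 m and angle between the x axis of pin and the x axis of near_ear, either way round below 0.12 rad and value of joint bar between -0.11 and -0.026 rad and linear speed of pin below 0.02 m/s and angle between stack's own z axis and vertical below 0.08 rad and distance of stack from where it was at the start of the episode below 0.012 m); the robot touches nothing.
It fails at once if the pin is rammed: pushed against any part of the shaker with more than 45 N (contact force between pin and shaker above 45 N).
It fails at once if the sieve stack is shoved or tipped (distance of stack from where it was at the start of the episode above 0.02 m or angle between stack's own z axis and vertical above 0.15 rad).
It fails at once if something else on the bench is knocked or moved (distance of any of spare_sieve, sample_jar, amber_jar, wash_bottle, dish, brush from where it was at the start of the episode above 0.03 m).
It also fails if it takes over 72 s, if anything falls off the work surface, if the arm or the gripper's body presses on something with over 40 N, if the wrist force passes 120 N, or if a joint passes its speed limit or range.

### The arm

A 6-joint arm with a two-finger parallel gripper is mounted at the origin on the work surface. World frame = base frame: x ahead of the robot, y to its left, z up, the work surface at z = 0. Lengths are in m, angles in rad, forces in N, time in s.
With the tool pointing down it reaches from about 0.35 to 0.775 m from the base axis. Payload 7.3 kg.
Tool frame: the origin (TCP) lies between the finger pads; the fingertips stand ahead of it and the grasp point (between the pads) lies 6 mm ahead of it (robot.tip_extent is the x of the fingertips in the tool frame, in m); x points along the fingers, z is the direction in which the jaws open and shut, and the axes are right-handed (so a half turn about x gives the same grasp; the last joint's range is limited). The gripper opens to 92 mm and grips with 3 to 60 N. Pads are 19 mm wide; open, the fingers measure 130 mm over their backs; the gripper's body (75 mm by 190 mm) begins 47 mm behind the grasp point.
Start: joints at [-1.419, 0.342, 1.524, -0, 1.275, -0.146], TCP at [0.154, -0.502, 0.252] pointing down, gripper open.
Joint ranges: [-2.53, 2.53], [-0.77, 2.02], [0.04, 2.7], [-1, 4.14], [0.28, 2.66], [-3.11, 3.11]. Speed limits (rad/s): [2.57, 2.57, 3.14, 3.14, 3.14, 3.14].

### API

Orientations are given as [roll, pitch, yaw] about the fixed x, y, z axes, in that order (R = Rz(yaw) Ry(pitch) Rx(roll)).
In Python, from cell import robot gives the robot as it stands. The module is installed in compiled form; this text tells all that it offers.
- The arm moves only by the shell command python3 -m creep 'ROWS' [FORCE]. ROWS is JSON, a list of rows, each an object with "translation": the shift along the tool's x, y, z in m, a list of three; "twist": the turn, a rotation vector about the tool's x, y, z in rad, a list of three; "hand": the opening in per cent of the stroke, from 0 (shut) to 100 (fully open). A call has 1 to 5 rows; each row is the pose to reach, as a shift and turn from the pose measured when the call began, along the tool's axes at that moment; what a row does not reach only later rows make up. A row lasts 1/10 s, in which the tool goes at most 50 mm and 8.59 degrees, less where a joint would pass 70% of its speed; a pose out of reach is approached as far as the arm can. A call with a gripper value outside its range is refused whole. The fingers move at their own pace and stop on an object; FORCE is the grip in N (left out, the last holds). Time passes only in rows, so rows that repeat a pose let the fingers close. It gives the time, the measured TCP pose, the force and the opening at its end, in the units of the state.
- robot.observe(): the state, without advancing time (a new reading comes with each control period).
- robot.read_camera(name): name is "scene" or "top" or "wrist"; returns the picture (384x512x3 uint8, blue, green, red); there is no depth.
- robot.calibration(name): a dict with "intrinsics" (3x3 intrinsics, pixels), "dist" ([k1, k2, p1, p2, k3] as OpenCV has them; the pictures are not rectified), "cam_to_world" (4x4, takes a point from camera to world coordinates); the wrist camera has in their place "mount" (4x4, takes a point from camera to tool coordinates, whose origin is the TCP and whose axes are the tool frame's). Camera axes: x right, y up, looking along -z (the intrinsics and any distortion apply to the point x, -y, -z); pixel columns grow to the right and rows downward; lengths in m; the calibration is good to about 2 mm. A picture is of the moment at which its call begins: read the wrist's pose just before it. calibration takes no time and is no camera call.
- robot.hand_in(): hands the job in, once; it reports no verdict.
The state is a dict: "time": time; "qpos": joint angles; "qvel": joint speeds; "joint_efforts": joint torques, N m; "tool_pos": TCP position; "tool_rot": TCP orientation; "contact_force": force on the tool from outside, world axes, zero at the start; "torque": the same for the moment, N m; "opening": finger opening in m.
Only numpy, scipy, OpenCV 4.12 (cv2) and the standard library are available. Lean on these libraries where they do the work, as an engineer would, in place of code of your own. Each camera call takes 0.05 s, during which the arm holds its last target. There are 200 camera calls.

## Working session

There is one attempt and no reset: what is moved stays moved. The work goes in short steps, Python scripts to look and compute and a shell command to move; the robot and the scene stay as the last step left them, time stands still between calls to the robot, and variables do not carry over. Pictures are saved under pics/ and viewed, about 8 in all and at most 12, crops included, and the job is handed in when it is done.

```bash
mkdir -p pics; ls; python3 - <<'E'
from cell import robot
import cv2,numpy as np
print(robot.observe()); print(robot.tip_extent)
for n in("scene","top","wrist"):
    im=robot.read_camera(n); cv2.imwrite(f"pics/{n}0.png",im); print(n,robot.calibration(n))
a=cv2.imread("pics/scene0.png");b=cv2.imread("pics/top0.png")
cv2.imwrite("pics/both0.png",cv2.resize(np.vstack([a,b]),None,fx=.78,fy=.78))
E
```

```text
pics
{'time': 0.0, 'qpos': array([-1.41901100e+00,  3.42761591e-01,  1.52506254e+00, -3.46402458e-05,
        1.27540258e+00, -1.46020281e-01]), 'qvel': array([-0.00028806,  0.00035935, -0.00071996, -0.00127332, -0.00096249,
        0.0004949 ]), 'joint_efforts': array([ 7.28855812e-04, -4.31244242e+01, -2.44217867e+01,  7.19269621e-02,
        5.60423511e-02, -1.24632584e-04]), 'tool_pos': array([ 0.15398909, -0.50149971,  0.25100888]), 'tool_rot': array([3.01584023, 1.56916193, 1.74285962]), 'contact_force': array([ 0.84889673, -0.25040532,  0.0781449 ]), 'torque': array([-0.05861948,  0.03568265, -0.03641826]), 'opening': 0.09189285230658516}
0.025
scene {'intrinsics': array([[359.47550544,   0.        , 256.13912181],
       [  0.        , 359.47550544, 191.98055588],
       [  0.        ,   0.        ,   1.        ]]), 'dist': array([-0.019884,  0.      ,  0.      ,  0.      ,  0.      ]), 'cam_to_world': array([[ 0.88870335, -0.36685359,  0.27499963,  0.8848323 ],
       [ 0.45822143,  0.73093305, -0.50573708, -0.54256747],
       [-0.01547486,  0.57546096,  0.81768283,  1.0152
[... 496 characters left out ...]
,  0.99791633,  1.77250259],
       [ 0.        ,  0.        ,  0.        ,  1.        ]])}
wrist {'intrinsics': array([[327.45248834,   0.        , 255.49215199],
       [  0.        , 327.45248834, 190.37533759],
       [  0.        ,   0.        ,   1.        ]]), 'dist': array([-0.08858694,  0.        ,  0.        ,  0.        ,  0.        ]), 'mount': array([[-3.36540266e-04,  2.50211567e-01, -9.68191127e-01,
        -1.32409059e-01],
       [ 8.46626840e-04,  9.68190906e-01,  2.50211216e-01,
         6.61917451e-02],
       [ 9.99999585e-01, -7.35490445e-04, -5.37671054e-04,
        -2.20788527e-04],
       [ 0.00000000e+00,  0.00000000e+00,  0.00000000e+00,
         1.00000000e+00]])}
```

View pics/both0.png

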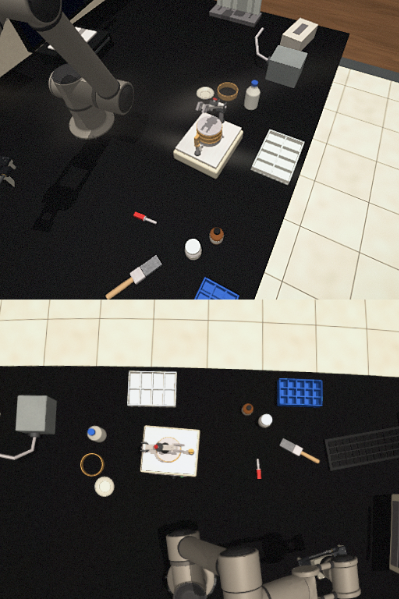

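```bash
cat > h.py <<'E'
from cell import robot
import cv2,numpy as np
from scipy.spatial.transform import Rotation as R
def tool():
    s=robot.observe(); T=np.eye(4); T[:3,:3]=R.from_euler('xyz',s['tool_rot']).as_matrix(); T[:3,3]=s['tool_pos']; return T
def ray(n,uv,T=None):
    c=robot.calibration(n); M=c['cam_to_world'] if n!='wrist' else T@c['mount']
    p=cv2.undistortPoints(np.array(uv,float).reshape(-1,1,2),c['intrinsics'],c['dist'])[:,0]
    d=np.c_[p[:,0],-p[:,1],-np.ones(len(p))]@M[:3,:3].T
    return M[:3,3],d
def plane(n,uv,z,T=None):
    o,d=ray(n,uv,T); return o+d*((z-o[2])/d[:,2])[:,None]
def tri(rays):
    A=0;b=0
    for o,d in rays:
        d=d/np.linalg.norm(d);P=np.eye(3)-np.outer(d,d);A=A+P;b=b+P@o
    return np.linalg.solve(A,b)
def proj(n,X,T=None):
    c=robot.calibration(n); M=c['cam_to_world'] if n!='wrist' else T@c['mount']
    q=(np.atleast_2d(X)-M[:3,3])@M[:3,:3]; q=q*[1,-1,-1]
    return cv2.projectPoints(q,np.zeros(3),np.zeros(3),c['intrinsics'],c['dist'])[0][:,0]
def red(im):
    h=cv2.cvtColor(im,cv2.COLOR_BGR2HSV)
    m=((h[...,0]<8)|(h[...,0]>172))&(h[...,1]>150)&(h[...,2]>70)
    n,l,s,c=cv2.connectedComponentsWithStats(m.astype(np.uint8))
    return [(s[i,4],c[i].round(1),s[i,:4]) for i in range(1,n) if s[i,4]>8],l
E
python3 - <<'E'
from h import *
a=cv2.imread("pics/scene0.png");b=cv2.imread("pics/top0.png")
for n,i in(("scene",a),("top",b)): print(n,red(i)[0])
h=cv2.cvtColor(b,cv2.COLOR_BGR2HSV)
m=((h[...,2]>150)&(h[...,1]<90)).astype(np.uint8); m[:120]=0
cs=cv2.findContours(cv2.morphologyEx(m,cv2.MORPH_CLOSE,np.ones((9,9))),0,2)[0]
for c in cs:
    if cv2.contourArea(c)>800:
        r=cv2.minAreaRect(c); print(r); print(plane('top',cv2.boxPoints(r),.085).round(3))
c1=cv2.resize(a[120:260,160:330],(680,560),interpolation=cv2.INTER_CUBIC)
c2=cv2.resize(b[150:250,170:360],(760,400),interpolation=cv2.INTER_CUBIC)
cv2.imwrite('pics/c1.png',c1);cv2.imwrite('pics/c2.png',c2)
E
```

```text
scene [(np.int32(94), array([177.7, 276. ]), array([171, 271,  15,  12], dtype=int32))]
top [(np.int32(20), array([199.6, 188.5]), array([198, 186,   4,   6], dtype=int32)), (np.int32(67), array([331.7, 223.3]), array([329, 218,   6,  12], dtype=int32))]
((311.5384521484375, 356.8077392578125), (56.311763763427734, 31.62885856628418), 82.87498474121094)
[[ 0.115 -0.158  0.085]
 [ 0.13  -0.264  0.085]
 [-0.063 -0.295  0.085]
 [-0.077 -0.188  0.085]]
((217.82760620117188, 194.06898498535156), (71.91738891601562, 60.78929138183594), 4.763641834259033)
[[ 0.475  0.233  0.085]
 [ 0.682  0.223  0.085]
 [ 0.668 -0.022  0.085]
 [ 0.462 -0.01   0.085]]
((39.24827575683594, 145.27931213378906), (36.114044189453125, 44.687461853027344), 3.3664605617523193)
[[0.65  0.81  0.085]
 [0.809 0.811 0.085]
 [0.802 0.675 0.085]
 [0.645 0.675 0.085]]
((194.0, 128.0), (16.0, 62.0), 90.0)
[[0.822 0.303 0.085]
 [0.826 0.089 0.085]
 [0.771 0.087 0.085]
 [0.766 0.301 0.085]]
```

View pics/c2.png

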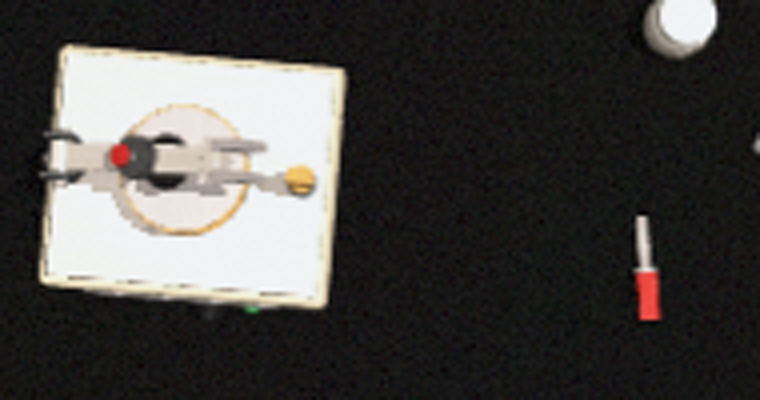

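View pics/c1.png

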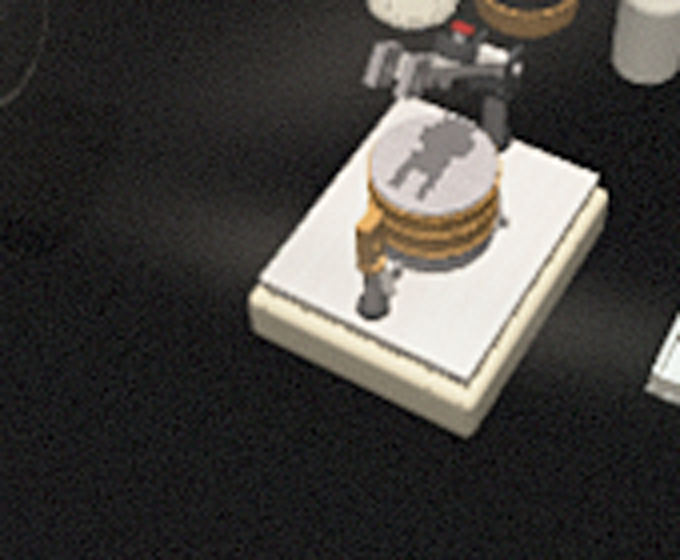

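```bash
python3 - <<'E'
from h import *
print(tool().round(3))
yaw=-.052; S=np.array([.572,.106,0]); Rz=R.from_euler('z',yaw).as_matrix()
a=cv2.imread("pics/scene0.png")
h=cv2.cvtColor(a,cv2.COLOR_BGR2HSV)
m=((h[...,0]<10)|(h[...,0]>170))&(h[...,1]>90)
m[:122]=0;m[135:]=0;ys,xs=np.nonzero(m);k=(xs>265)&(xs<285);kn=[xs[k].mean(),ys[k].mean()];print(kn,k.sum())
o1,d1=ray('top',[199.6,188.5]);o2,d2=ray('scene',kn)
K=tri([(o1,d1[0]),(o2,d2[0])]);k=Rz.T@(K-S);print('knob',K,'in shaker',k)
v=k[1:]-[.095,.190]; print('len',np.hypot(*v)); 
phi=np.arctan2(v[1],-v[0]); print('bar angle',phi-np.arctan2(.037,.095))
for n,uv in(('top',[331.7,223.3]),('scene',[177.7,276])): print(plane(n,[uv],.015))
print(tri([(ray('top',[331.7,223.3])[0],ray('top',[331.7,223.3])[1][0]),(ray('scene',[177.7,276])[0],ray('scene',[177.7,276])[1][0])]))
print('pin ends top',plane('top',[[331,204],[332.5,229.5]],.012))
# brass eye block top
print('eye top',plane('top',[[245,195]],.2), 'pred',S+Rz@[0,-.095,.2])
print(proj('scene',[S+Rz@[sx*.105,sy*.125,.085] for sx in(-1,1) for sy in(-1,1)]))
E
```

```text
[[-0.     0.956  0.293  0.154]
 [ 0.001  0.293 -0.956 -0.502]
 [-1.     0.    -0.001  0.251]
 [ 0.     0.     0.     1.   ]]
[np.float64(275.35), np.float64(126.4)] 20
knob [0.57707542 0.14893646 0.27129334] in shaker [0.00283687 0.04314223 0.27129334]
len 0.09642528934786183
bar angle 0.6315686334652033
[[ 0.48192014 -0.29449024  0.015     ]]
[[ 0.48077268 -0.29557865  0.015     ]]
[ 0.48136707 -0.2950529   0.0150144 ]
pin ends top [[ 0.55029583 -0.2912454   0.012     ]
 [ 0.46004875 -0.29824955  0.012     ]]
eye top [[0.56412648 0.01184857 0.2       ]] pred [0.56706223 0.01112841 0.2       ]
[[218.44092603 189.74852726]
 [257.79876288 139.58753962]
 [276.50022898 217.83148009]
 [311.98588721 162.17736925]]
```

```bash

python3 -m creep '[{"translation":[-0.02,0.038,-0.029],"twist":[0,0,0],"hand":0},{"translation":[-0.04,0.076,-0.058],"twist":[0,0,0],"hand":0},{"translation":[-0.06,0.114,-0.087],"twist":[0,0,0],"hand":0},{"translation":[-0.08,0.152,-0.116],"twist":[0,0,0],"hand":0},{"translation":[-0.1,0.19,-0.145],"twist":[0,0,0],"hand":0}]' 10
python3 -m creep '[{"translation":[-0.01,0.038,-0.029],"twist":[0,0,0],"hand":0},{"translation":[-0.02,0.076,-0.058],"twist":[0,0,0],"hand":0},{"translation":[-0.03,0.114,-0.087],"twist":[0,0,0],"hand":0},{"translation":[-0.035,0.152,-0.116],"twist":[0,0,0],"hand":0},{"translation":[-0.04,0.19,-0.145],"twist":[0,0,0],"hand":0}]' 10
cat >> h.py <<'E'
S=np.array([.572,.106,0]); YAW=-.052
def Rt(yaw,tilt=0): # tool pointing down, y ahead, tilted ahead by tilt
    f=np.array([np.cos(yaw),np.sin(yaw),0]);u=np.array([0,0,1.])
    x=f*np.sin(tilt)-u*np.cos(tilt);y=f*np.cos(tilt)+u*np.sin(tilt)
    return np.c_[x,y,np.cross(x,y)]
def go(p,Rm):
    T=tool();print('pos',T[:3,3].round(4),'shift',(T[:3,:3].T@(np.array(p)-T[:3,3])).round(4),'twist',R.from_matrix(T[:3,:3].T@Rm).as_rotvec().round(3))
def sh(p): return S+R.from_euler('z',YAW).as_matrix()@np.array(p)
E
python3 -c "
from h import *
go(sh([0,-.022,.39]),Rt(YAW))"
```

```text
time: 0.65
tool_pos: [0.2889, -0.3124, 0.3486]
tool_rot: [2.927, 1.569, 1.653]
contact_force: [0.8, -1.7, 0.3]
opening: 0.0563
time: 1.15
tool_pos: [0.4287, -0.1163, 0.3892]
tool_rot: [2.621, 1.57, 1.347]
contact_force: [1.1, -0.8, 0.3]
opening: 0.0164
pos [ 0.4287 -0.1163  0.3892] shift [-0.0006  0.1946 -0.1499] twist [ 0.349 -0.001 -0.   ]
```

```bash

python3 -m creep '[{"translation":[0,0.039,-0.03],"twist":[0.07,0,0],"hand":0},{"translation":[0,0.078,-0.06],"twist":[0.14,0,0],"hand":0},{"translation":[0,0.117,-0.09],"twist":[0.21,0,0],"hand":0},{"translation":[0,0.156,-0.12],"twist":[0.28,0,0],"hand":0},{"translation":[0,0.1946,-0.15],"twist":[0.349,0,0],"hand":0}]' 10
python3 -m creep '[{"translation":[0,0,0],"twist":[0,0,0],"hand":0}]' 10
python3 - <<'E'
from h import *
go(sh([0,-.022,.34]),Rt(YAW)); T=tool(); im=robot.read_camera('wrist'); 
a=robot.read_camera('scene')[100:220,200:340]
b=cv2.resize(im,(640,480)); 
cv2.imwrite('pics/w1.png',np.hstack([cv2.resize(im,(450,338)),cv2.resize(a,(350,338))]))
E
```

```text
time: 1.65
tool_pos: [0.5716, 0.0861, 0.3891]
tool_rot: [-2.864, 1.57, 1.794]
contact_force: [1.2, -0.7, -0.1]
opening: 0.0005
time: 1.75
tool_pos: [0.5734, 0.0907, 0.3868]
tool_rot: [-2.259, 1.567, 2.403]
contact_force: [-0.9, -0.7, -0.9]
opening: 0.0006
pos [0.5734 0.0907 0.3868] shift [ 0.0468 -0.002   0.0069] twist [ 0.001 -0.002  0.003]
```

View pics/w1.png

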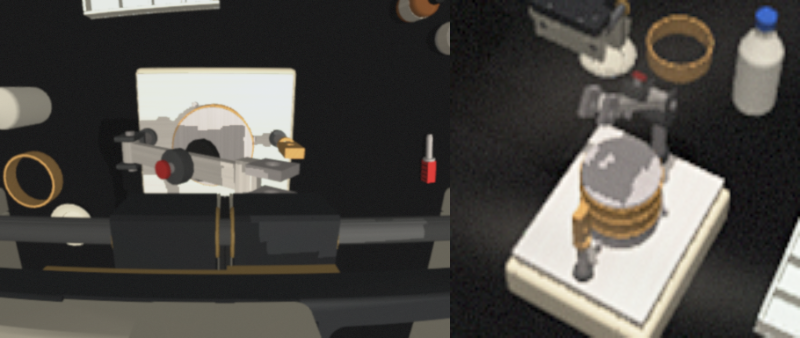

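```bash

python3 -m creep '[{"translation":[0.03,-0.002,0.007],"twist":[0,0,0],"hand":0},{"translation":[0.06,-0.002,0.01],"twist":[0,0,0],"hand":0},{"translation":[0.08,-0.002,0.015],"twist":[0,0,0],"hand":0},{"translation":[0.1,-0.002,0.02],"twist":[0,0,0],"hand":0},{"translation":[0.12,-0.002,0.025],"twist":[0,0,0],"hand":0}]' 10
python3 -m creep '[{"translation":[0.015,0,0.003],"twist":[0,0,0],"hand":0},{"translation":[0.03,0,0.005],"twist":[0,0,0],"hand":0},{"translation":[0.04,0,0.006],"twist":[0,0,0],"hand":0},{"translation":[0.045,0,0.006],"twist":[0,0,0],"hand":0},{"translation":[0.047,0,0.006],"twist":[0,0,0],"hand":0}]' 10
python3 -c "
from h import *
go(sh([0,-.045,.215]),Rt(YAW)); print(robot.observe()['contact_force'])"
```

```text
time: 2.35
tool_pos: [0.5674, 0.0606, 0.2677]
tool_rot: [-1.601, 1.569, 3.058]
contact_force: [0.2, 0.6, -0.2]
opening: 0.0005
time: 2.85
tool_pos: [0.5668, 0.054, 0.2207]
tool_rot: [-1.544, 1.569, 3.115]
contact_force: [-0.3, 0.8, 1.2]
opening: 0.0003
pos [0.5668 0.054  0.2207] shift [ 0.0057  0.0025 -0.0072] twist [-0.002  0.     0.002]
[-0.30699096  0.81730033  1.2225391 ]
```

```bash

python3 -m creep '[{"translation":[0.004,0,0],"twist":[0,0,0],"hand":0},{"translation":[0.007,0,0],"twist":[0,0,0],"hand":0},{"translation":[0.008,0,0],"twist":[0,0,0],"hand":0},{"translation":[0.008,0,0],"twist":[0,0,0],"hand":0}]' 10
python3 -m creep '[{"translation":[-0.02,0,0],"twist":[0,0,0],"hand":0},{"translation":[-0.06,0,0],"twist":[0,0,0],"hand":0},{"translation":[-0.1,0,0],"twist":[0,0,0],"hand":0},{"translation":[-0.15,-0.04,0],"twist":[0,0,0],"hand":50},{"translation":[-0.17,-0.08,0],"twist":[0,0,0],"hand":100}]' 10
python3 -m creep '[{"translation":[0,0,0],"twist":[0,0,0],"hand":100},{"translation":[0,0,0],"twist":[0,0,0],"hand":100}]' 10
python3 - <<'E'
from h import *
T=tool(); im=robot.read_camera('wrist');np.save('pics/w2T.npy',T);cv2.imwrite('pics/w2full.png',im)
print(T[:3,3]); cv2.imwrite('pics/w2.png',cv2.resize(im[60:330,100:460],(800,600),interpolation=cv2.INTER_CUBIC))
go([.481-.02,-.2955,.2],Rt(.077,.5))
E
```

```text
time: 3.25
tool_pos: [0.5671, 0.054, 0.2133]
tool_rot: [-1.23, 1.57, -2.854]
contact_force: [0.2, -0.9, 5.1]
opening: 0.0006
time: 3.75
tool_pos: [0.4942, 0.0579, 0.3808]
tool_rot: [1.525, 1.569, -0.099]
contact_force: [-0.0, 0.0, 1.2]
opening: 0.0122
time: 3.95
tool_pos: [0.494, 0.0581, 0.3818]
tool_rot: [1.575, 1.567, -0.049]
contact_force: [0.2, -0.2, -0.1]
opening: 0.0279
[0.49396862 0.05811886 0.38181983]
pos [0.4943 0.058  0.3805] shift [ 0.1805 -0.0146  0.3547] twist [-0.128  0.033  0.498]
```

View pics/w2.png

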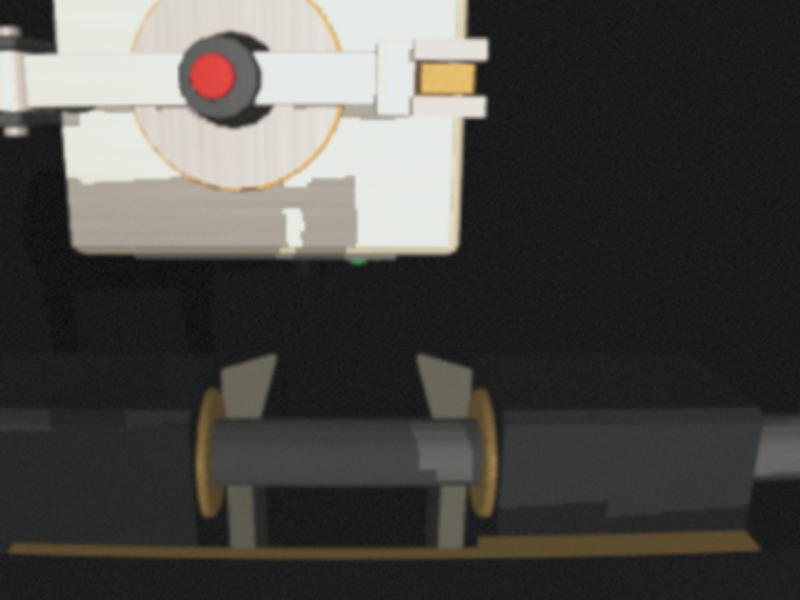

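```bash
python3 - <<'E'
from h import *
T=np.load('pics/w2T.npy'); f=lambda p:[[100+.45*a+.0,60+.45*b] for a,b in p]
Ri=R.from_euler('z',-YAW).as_matrix()
def show(n,pts,z):
    P=plane('wrist',f(pts),z,T); 
    for q in P: print(n,q.round(4),'sh',(Ri@(q-S)).round(4))
show('ear near outer end',[(488,118),(488,97)],.204)
show('ear far',[(488,39),(488,61)],.204)
show('brass corners',[(420,63),(475,65),(475,95),(420,93)],.203)
show('bar edges 200mm-ish',[(30,54),(30,107),(370,54),(370,107)],.195)
show('knob',[(212,76)],.232)
show('deck corners near',[(72,250),(458,250)],.085)
show('lid',[(133,60),(342,60),(240,190)],.163)
E
```

```text
ear near outer end [ 0.5517 -0.0048  0.204 ] sh [-0.0145 -0.1117  0.204 ]
ear near outer end [ 0.5603 -0.005   0.204 ] sh [-0.0059 -0.1114  0.204 ]
ear far [ 0.5836 -0.0053  0.204 ] sh [ 0.0174 -0.1106  0.204 ]
ear far [ 0.5748 -0.0052  0.204 ] sh [ 0.0086 -0.1109  0.204 ]
brass corners [0.5753 0.0229 0.203 ] sh [ 0.0076 -0.0829  0.203 ]
brass corners [5.735e-01 1.000e-04 2.030e-01] sh [ 0.007  -0.1057  0.203 ]
brass corners [5.613e-01 3.000e-04 2.030e-01] sh [-0.0052 -0.1061  0.203 ]
brass corners [0.5632 0.0232 0.203 ] sh [-0.0045 -0.0831  0.203 ]
bar edges 200mm-ish [0.5898 0.1886 0.195 ] sh [0.0135 0.0834 0.195 ]
bar edges 200mm-ish [0.5676 0.1916 0.195 ] sh [-0.0089  0.0853  0.195 ]
bar edges 200mm-ish [0.5805 0.043  0.195 ] sh [ 0.0117 -0.0624  0.195 ]
bar edges 200mm-ish [0.5585 0.044  0.195 ] sh [-0.0103 -0.0626  0.195 ]
knob [0.5734 0.1041 0.232 ] sh [ 0.0015 -0.0018  0.232 ]
deck corners near [0.4841 0.2251 0.085 ] sh [-0.0939  0.1144  0.085 ]
deck corners near [ 0.4716 -0.0087  0.085 ] sh [-0.0943 -0.1198  0.085 ]
lid [0.5865 0.1528 0.163 ] sh [0.012  0.0475 0.163 ]
lid [0.5805 0.055  0.163 ] sh [ 0.0112 -0.0505  0.163 ]
lid [0.5226 0.1075 0.163 ] sh [-0.0494 -0.0011  0.163 ]
```

```bash

python3 -m creep '[{"translation":[0.015,0,0.04],"twist":[0,0,0],"hand":100},{"translation":[0.03,0,0.08],"twist":[0,0,0],"hand":100},{"translation":[0.045,-0.002,0.12],"twist":[0,0,0],"hand":100},{"translation":[0.06,-0.004,0.16],"twist":[0,0,0],"hand":100},{"translation":[0.075,-0.006,0.2],"twist":[0,0,0],"hand":100}]' 10
python3 -c "
from h import *
go([.476,-.295,.2],Rt(.077,.3))"
```

```text
time: 4.5
tool_pos: [0.4775, -0.1431, 0.3028]
tool_rot: [-2.184, 1.568, 2.475]
contact_force: [1.5, 0.9, -0.3]
opening: 0.0721
pos [ 0.4775 -0.1431  0.3028] shift [0.1026 0.0068 0.1519] twist [-0.13   0.018  0.301]
```

```bash

python3 -m creep '[{"translation":[0.02,0.001,0.03],"twist":[-0.026,0.004,0.06],"hand":100},{"translation":[0.04,0.003,0.06],"twist":[-0.052,0.007,0.12],"hand":100},{"translation":[0.06,0.004,0.09],"twist":[-0.078,0.011,0.18],"hand":100},{"translation":[0.08,0.006,0.12],"twist":[-0.104,0.015,0.24],"hand":100},{"translation":[0.1,0.007,0.15],"twist":[-0.13,0.018,0.3],"hand":100}]' 10
python3 -m creep '[{"translation":[0,0,0],"twist":[0,0,0],"hand":100},{"translation":[0,0,0],"twist":[0,0,0],"hand":100}]' 10
python3 - <<'E'
from h import *
T=tool(); im=robot.read_camera('wrist');np.save('pics/w3T.npy',T);cv2.imwrite('pics/w3full.png',im)
r,l=red(im)
for q in r: print(q)
i=max(range(len(r)),key=lambda k:r[k][0]); ys,xs=np.nonzero(red(im)[1]==0); 
g=cv2.cvtColor(im,cv2.COLOR_BGR2HSV)
lab=[k for k in range(1,l.max()+1) if (l==k).sum()==r[i][0]][0]
ys,xs=np.nonzero(l==lab); rc=cv2.minAreaRect(np.c_[xs,ys].astype(np.float32)); bp=cv2.boxPoints(rc); print(bp)
print(plane('wrist',bp,.020,T).round(4)); print('cen',plane('wrist',[r[i][1]],.018,T).round(4))
go([.476,-.295,.2],Rt(.077,.3))
x,y=map(int,r[i][1]); cv2.imwrite('pics/w3.png',cv2.resize(im[max(0,y-90):y+60,max(0,x-100):x+100],(800,600),interpolation=cv2.INTER_CUBIC)); print(max(0,y-90),max(0,x-100))
E
```

```text
time: 5.0
tool_pos: [0.476, -0.2945, 0.1998]
tool_rot: [1.575, 1.272, 0.082]
contact_force: [0.4, 0.3, -0.4]
opening: 0.0917
time: 5.2
tool_pos: [0.4751, -0.2948, 0.1973]
tool_rot: [1.59, 1.276, 0.094]
contact_force: [0.1, -0.3, -0.1]
opening: 0.0917
(np.int32(666), array([258.7, 225.8]), array([250, 203,  18,  43], dtype=int32))
[[250. 203.]
 [267. 203.]
 [267. 245.]
 [250. 245.]]
[[ 0.5003 -0.2865  0.02  ]
 [ 0.5016 -0.3033  0.02  ]
 [ 0.4604 -0.3064  0.02  ]
 [ 0.4591 -0.2897  0.02  ]]
cen [[ 0.4785 -0.2968  0.018 ]]
pos [ 0.4758 -0.2943  0.1985] shift [-0.0014  0.0005  0.0007] twist [-0.002 -0.004  0.003]
135 158
```

View pics/w3.png

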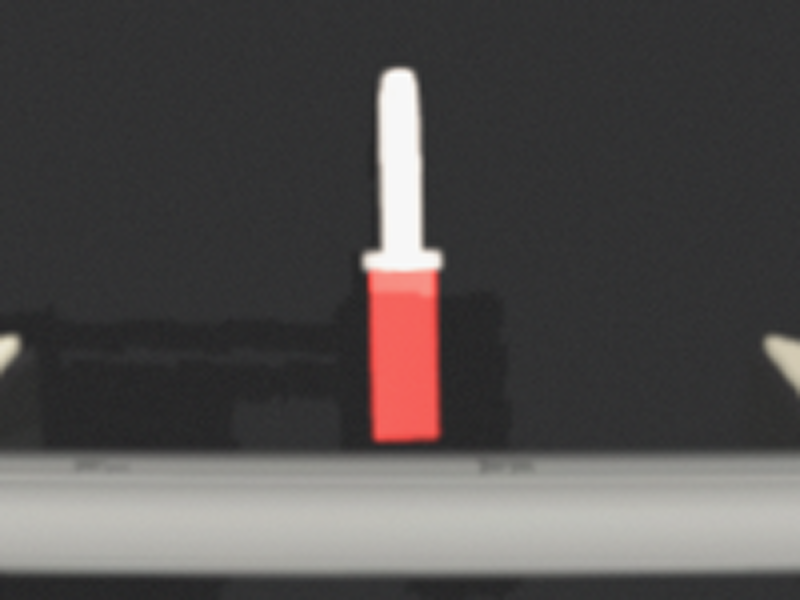

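```bash
python3 - <<'E'
from h import *
T=np.load('pics/w3T.npy')
n=plane('wrist',[[257.75,152.5]],.012,T)[0];f=plane('wrist',[[258.4,198]],.018,T)[0];b=plane('wrist',[[259.4,245]],.02,T)[0]
print(n,f,b); u=n-b; yaw=np.arctan2(u[1],u[0]);print(yaw,np.hypot(*u[:2]))
o,d=ray('wrist',[[258.7,225.8]],T);o2,d2=ray('top',[[331.7,223.3]]);print(tri([(o,d[0]),(o2,d2[0])]))
c=b+(u/np.linalg.norm(u))*.019; print('grip',c)
p=c-np.array([np.cos(yaw),np.sin(yaw),0])*.0054
for z in(.06,.0295): go([p[0],p[1],z],Rt(yaw,.3))
E
```

```text
[ 0.55221587 -0.29030609  0.012     ] [ 0.50591373 -0.2944443   0.018     ] [ 0.45980929 -0.29891402  0.02      ]
0.09288473757098963 0.09280663591109403
[ 0.47996959 -0.29601051  0.01110915]
grip [ 0.47865749 -0.29715826  0.01836824]
pos [ 0.4758 -0.2943  0.1985] shift [ 0.1316 -0.0431  0.0037] twist [-0.017  0.001  0.003]
pos [ 0.4758 -0.2943  0.1985] shift [ 0.1608 -0.0521  0.0038] twist [-0.017  0.001  0.003]
```

```bash

python3 -m creep '[{"translation":[0.04,-0.013,0.002],"twist":[-0.017,0,0],"hand":100},{"translation":[0.08,-0.026,0.004],"twist":[-0.017,0,0],"hand":100},{"translation":[0.115,-0.038,0.004],"twist":[-0.017,0,0],"hand":90},{"translation":[0.132,-0.043,0.004],"twist":[-0.017,0,0],"hand":80},{"translation":[0.132,-0.043,0.004],"twist":[-0.017,0,0],"hand":70}]' 25
python3 -c "
from h import *
for z in(.0305,): go([.4733,-.2977,z],Rt(.093,.3))"
```

```text
time: 5.75
tool_pos: [0.4734, -0.2957, 0.0576]
tool_rot: [1.582, 1.277, 0.105]
contact_force: [0.6, 0.1, 0.5]
opening: 0.0725
pos [ 0.4734 -0.2957  0.0576] shift [ 0.0259 -0.0081  0.0021] twist [ 0.001 -0.004  0.007]
```

```bash

python3 -m creep '[{"translation":[0.013,-0.004,0.002],"twist":[0,0,0],"hand":60},{"translation":[0.022,-0.007,0.002],"twist":[0,-0.004,0.005],"hand":50},{"translation":[0.026,-0.008,0.002],"twist":[0,-0.004,0.005],"hand":50},{"translation":[0.026,-0.008,0.002],"twist":[0,-0.004,0.005],"hand":40}]' 25
python3 -c "
from h import *
go([.4733,-.2977,.0295],Rt(.093,.3));print(robot.observe()['contact_force'])"
```

```text
time: 6.15
tool_pos: [0.4734, -0.2974, 0.0302]
tool_rot: [1.57, 1.273, 0.093]
contact_force: [0.1, -0.6, -0.6]
opening: 0.0422
pos [ 0.4734 -0.2974  0.0302] shift [ 0.0006 -0.0003  0.0003] twist [0.001 0.    0.002]
[ 0.05639697 -0.59943567 -0.57261402]
```

```bash

python3 -m creep '[{"translation":[0,0,0],"twist":[0,0,0],"hand":0},{"translation":[0,0,0],"twist":[0,0,0],"hand":0},{"translation":[0,0,0],"twist":[0,0,0],"hand":0},{"translation":[0,0,0],"twist":[0,0,0],"hand":0},{"translation":[0,0,0],"twist":[0,0,0],"hand":0}]' 60
python3 -m creep '[{"translation":[-0.02,0.006,0],"twist":[0,0,0],"hand":0},{"translation":[-0.06,0.02,0],"twist":[0,0,0],"hand":0},{"translation":[-0.1,0.033,0],"twist":[0,0,0],"hand":0},{"translation":[-0.14,0.046,0],"twist":[0,0,0],"hand":0},{"translation":[-0.18,0.058,0],"twist":[0,0,0],"hand":0}]' 60
python3 -c "
from h import *
go([.43,.005,.22],Rt(-.057,.3))"
```

```text
time: 6.65
tool_pos: [0.4736, -0.2976, 0.0306]
tool_rot: [1.568, 1.272, 0.091]
contact_force: [-0.8, 0.5, 3.5]
opening: 0.0157
time: 7.15
tool_pos: [0.4756, -0.2969, 0.2212]
tool_rot: [1.569, 1.273, 0.091]
contact_force: [0.4, 0.1, -0.3]
opening: 0.0154
pos [ 0.4756 -0.2969  0.2212] shift [-0.0041 -0.0168 -0.3048] twist [ 0.144 -0.044  0.002]
```

```bash

python3 -m creep '[{"translation":[-0.002,-0.003,-0.042],"twist":[0.02,-0.006,0],"hand":0},{"translation":[-0.002,-0.006,-0.084],"twist":[0.04,-0.012,0],"hand":0},{"translation":[-0.004,-0.009,-0.126],"twist":[0.06,-0.018,0],"hand":0},{"translation":[-0.004,-0.012,-0.168],"twist":[0.08,-0.025,0],"hand":0},{"translation":[-0.004,-0.013,-0.21],"twist":[0.1,-0.03,0],"hand":0}]' 60
python3 -c "
from h import *
go([.43,.018,.215],Rt(-.057,.299))"
```

```text
time: 7.65
tool_pos: [0.4414, -0.0875, 0.2209]
tool_rot: [1.572, 1.273, -0.011]
contact_force: [0.9, 0.4, 0.1]
opening: 0.0153
pos [ 0.4414 -0.0875  0.2209] shift [ 0.002  -0.0139 -0.1053] twist [ 0.042 -0.013  0.001]
```

```bash

python3 -m creep '[{"translation":[0,-0.005,-0.035],"twist":[0.014,-0.004,0],"hand":0},{"translation":[0,-0.01,-0.07],"twist":[0.028,-0.009,0],"hand":0},{"translation":[0.002,-0.014,-0.1053],"twist":[0.042,-0.013,0],"hand":0},{"translation":[0.002,-0.014,-0.1053],"twist":[0.042,-0.013,0],"hand":0},{"translation":[0.002,-0.014,-0.1053],"twist":[0.042,-0.013,0],"hand":0}]' 60
python3 - <<'E'
from h import *
T=tool(); im=robot.read_camera('wrist');np.save('pics/w4T.npy',T);cv2.imwrite('pics/w4full.png',im)
a=robot.read_camera('scene');cv2.imwrite('pics/s4.png',a)
go([.463,.0163,.209],Rt(-.057,.299)); print(robot.observe()['contact_force'])
pt=T[:3,3]+np.array([.9984,-.057,0])*.0781-[0,0,.0206]; print('tip',pt,proj('wrist',pt,T),'ear',proj('wrist',[.5529,.0112,.1885],T),proj('scene',[pt,[.5529,.0112,.1885]]))
x,y=proj('scene',[.55,.011,.19])[0].astype(int)
cv2.imwrite('pics/w4.png',np.hstack([cv2.resize(im[50:260,170:370],(400,420),interpolation=2),cv2.resize(a[y-35:y+35,x-45:x+22],(400,420),interpolation=2)]));print(x,y)
E
```

```text
time: 8.15
tool_pos: [0.4296, 0.0188, 0.2148]
tool_rot: [1.571, 1.273, -0.053]
contact_force: [0.4, -0.4, -1.6]
opening: 0.015
pos [0.4301 0.0174 0.215 ] shift [ 0.0154  0.0297 -0.0008] twist [ 0.    -0.     0.001]
[ 0.05064589 -0.49815399 -0.99951866]
tip [0.50757861 0.01434354 0.19422932] [[255.81219375 101.19542671]] ear [[257.13880251  24.98185593]] [[233.22390454 167.14841881]
 [246.37571448 174.54980414]]
245 173
```

View pics/w4.png

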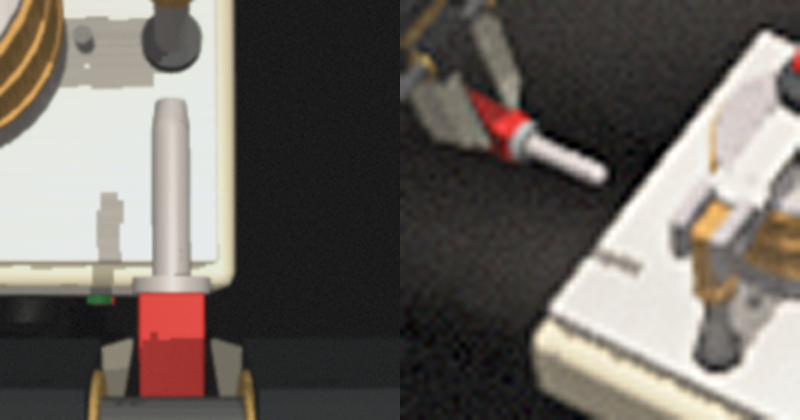

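```bash

python3 -m creep '[{"translation":[0.008,0.015,0],"twist":[0,0,0],"hand":0},{"translation":[0.0154,0.0297,-0.0008],"twist":[0,0,0],"hand":0},{"translation":[0.0154,0.0297,-0.0008],"twist":[0,0,0],"hand":0},{"translation":[0.0154,0.0297,-0.0008],"twist":[0,0,0],"hand":0}]' 60
cat >> h.py <<'E'
def st(z=.1885,y=.0112):
    s=robot.observe();T=tool();d=np.array([.9984,-.057,0]);l=np.array([.057,.9984,0])
    t=T[:3,3]+d*.0781-[0,0,.0206]-[.5529,.0112,0]
    print('t',round(s['time'],2),'tip depth %.1f lat %.1f mm z %.1f'%(t@d*1e3,t@l*1e3,t[2]*1e3),'F',s['contact_force'].round(1),'M',s['torque'].round(2))
E
python3 - <<'E'
from h import *
st()
T=tool(); im=robot.read_camera('wrist');np.save('pics/w5T.npy',T)
print('ear hole',proj('wrist',[.5529,.0112,.1885],T),'tip',proj('wrist',T[:3,3]+np.array([.9984,-.057,0])*.0781-[0,0,.0206],T))
cv2.imwrite('pics/w5.png',cv2.resize(im[0:150,180:330],(600,600),interpolation=2))
E
```

```text
time: 8.65
tool_pos: [0.4626, 0.0153, 0.2086]
tool_rot: [1.571, 1.274, -0.058]
contact_force: [-0.2, -0.7, -1.7]
opening: 0.0156
t 8.65 tip depth -12.3 lat -1.0 mm z 188.0 F [-0.2 -0.7 -1.7] M [0.04 0.27 0.02]
ear hole [[253.06389266  77.90343445]] tip [[255.06296977 101.11421255]]
```

View pics/w5.png

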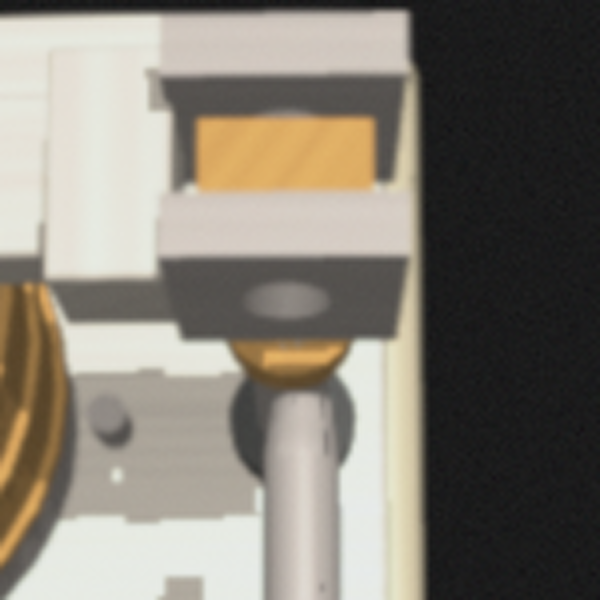

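```bash

python3 -m creep '[{"translation":[0.0005,0.005,-0.0017],"twist":[0,0,0],"hand":0},{"translation":[0.002,0.0098,-0.0017],"twist":[0,0,0],"hand":0},{"translation":[0.002,0.0098,-0.0017],"twist":[0,0,0],"hand":0},{"translation":[0.002,0.0098,-0.0017],"twist":[0,0,0],"hand":0}]' 60
python3 - <<'E'
from h import *
st();st()
im=robot.read_camera('wrist');T=tool()
print('ear hole',proj('wrist',[.5529,.0112,.1885],T),'tip',proj('wrist',T[:3,3]+np.array([.9984,-.057,0])*.0781-[0,0,.0206],T))
cv2.imwrite('pics/w6.png',cv2.resize(im[30:130,200:300],(600,600),interpolation=2))
E
```

```text
time: 9.1
tool_pos: [0.4723, 0.0167, 0.2096]
tool_rot: [1.571, 1.274, -0.058]
contact_force: [-0.8, 0.8, -0.8]
opening: 0.0152
t 9.1 tip depth -2.7 lat 0.9 mm z 189.0 F [-0.8  0.8 -0.8] M [0.06 0.25 0.03]
t 9.1 tip depth -2.7 lat 0.9 mm z 189.0 F [-0.8  0.8 -0.8] M [0.06 0.25 0.03]
ear hole [[256.96715642  96.19017479]] tip [[255.13787587 101.10384241]]
```

View pics/w6.png

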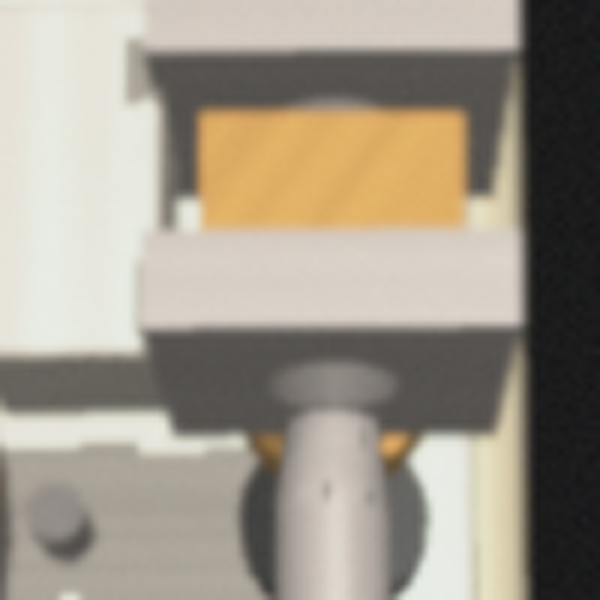

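```bash

python3 -m creep '[{"translation":[0.0005,0.0017,0],"twist":[0,0,0],"hand":0},{"translation":[0.001,0.0034,0],"twist":[0,0,0],"hand":0},{"translation":[0.0015,0.0048,0],"twist":[0,0,0],"hand":0},{"translation":[0.0015,0.0048,0],"twist":[0,0,0],"hand":0}]' 60
python3 -c "
from h import *
st()"
python3 -m creep '[{"translation":[0.0005,0.001,0],"twist":[0,0,0],"hand":0},{"translation":[0.0006,0.002,0],"twist":[0,0,0],"hand":0},{"translation":[0.0006,0.002,0],"twist":[0,0,0],"hand":0}]' 60
python3 -c "
from h import *
st()"
```

```text
time: 9.55
tool_pos: [0.4755, 0.0168, 0.2083]
tool_rot: [1.572, 1.28, -0.056]
contact_force: [-5.8, 0.1, 0.1]
opening: 0.0154
t 9.55 tip depth 0.5 lat 1.1 mm z 187.7 F [-5.8  0.1  0.1] M [ 0.06  1.23 -0.04]
time: 9.85
tool_pos: [0.4757, 0.0168, 0.2071]
tool_rot: [1.573, 1.285, -0.056]
contact_force: [-7.7, -0.5, -0.2]
opening: 0.0152
t 9.85 tip depth 0.7 lat 1.2 mm z 186.5 F [-7.7 -0.5 -0.2] M [-0.01  1.46 -0.05]
```

```bash

python3 -m creep '[{"translation":[-0.001,-0.004,0.0003],"twist":[0,0,0],"hand":0},{"translation":[-0.0015,-0.0045,0.0003],"twist":[0,0,-0.011],"hand":0},{"translation":[-0.0015,-0.0045,0.0003],"twist":[0,0,-0.011],"hand":0},{"translation":[-0.0015,-0.0045,0.0003],"twist":[0,0,-0.011],"hand":0}]' 60
python3 - <<'E'
from h import *
st()
im=robot.read_camera('wrist');T=tool()
print('tip',proj('wrist',T[:3,3]+np.array([.9984,-.057,0])*.0781-[0,0,.0206],T),T[:3,0].round(4))
cv2.imwrite('pics/w7.png',cv2.resize(im[30:130,200:300],(600,600),interpolation=2))
g=cv2.cvtColor(im,cv2.COLOR_BGR2GRAY)
print(g[76:110,256])  # column through pin
E
```

```text
time: 10.25
tool_pos: [0.4716, 0.0167, 0.2077]
tool_rot: [1.573, 1.295, -0.056]
contact_force: [0.8, -0.5, -0.7]
opening: 0.0157
t 10.25 tip depth -3.4 lat 0.9 mm z 187.1 F [ 0.8 -0.5 -0.7] M [ 0.05  0.24 -0.04]
tip [[255.22257471  99.37961455]] [ 0.272  -0.0152 -0.9622]
[211 212 212 211 207 175 117  86  84  83  86 107 131 139 139 140 138 136
 124 104  86 101 148 183 191 195 195 195 196 194 194 194 198 199]
```

View pics/w7.png

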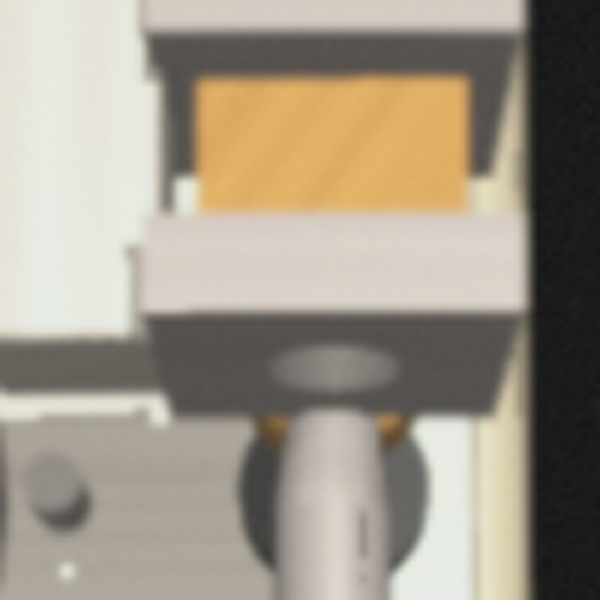

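```bash
cat >> h.py <<'E'
D=np.array([.9984,-.057,0]);L=np.array([.057,.9984,0]);E0=np.array([.5529,.0112,0]);TIP=np.array([.0427,.0686,0])
def st():
    s=robot.observe();T=tool();t=T[:3,3]+T[:3,:3]@TIP-E0
    y=Rt(0,.2987).T@D; px=T[:3,:3]@np.array([.2943,.9557,0])
    print('t',round(s['time'],2),'tip depth %.1f lat %.1f z %.1f mm'%(t@D*1e3,t@L*1e3,t[2]*1e3),'pitch %.3f yaw %.3f'%(px[2],px@L),'F',s['contact_force'].round(1),'M',s['torque'].round(2))
def tipgo(d,l,z):
    Rm=Rt(-.057,.2987);go(E0+D*d/1e3+L*l/1e3+[0,0,z/1e3]-Rm@TIP,Rm)
E
python3 -c "
from h import *
st();tipgo(-3,.8,190.3)"
```

```text
t 10.3 tip depth -4.0 lat 0.9 z 185.2 mm pitch -0.023 yaw -0.001 F [-0.1 -0.2 -1.6] M [0.01 0.22 0.03]
pos [0.4714 0.0168 0.2076] shift [-0.0031  0.0014  0.0001] twist [-0.001 -0.     0.023]
```

```bash

python3 -m creep '[{"translation":[-0.0031,0.0014,0],"twist":[0,0,0.023],"hand":0},{"translation":[-0.0031,0.0014,0],"twist":[0,0,0.023],"hand":0},{"translation":[-0.0031,0.0014,0],"twist":[0,0,0.023],"hand":0}]' 60
python3 -c "
from h import *
st();tipgo(5,.9,190.3)"
```

```text
time: 10.6
tool_pos: [0.4719, 0.0167, 0.2111]
tool_rot: [1.573, 1.271, -0.056]
contact_force: [-0.9, -0.6, -2.2]
opening: 0.0154
t 10.6 tip depth -3.1 lat 0.9 z 190.6 mm pitch 0.001 yaw -0.001 F [-0.9 -0.6 -2.2] M [0.07 0.31 0.03]
pos [0.4719 0.0167 0.2111] shift [0.0026 0.0077 0.    ] twist [-0.001 -0.    -0.001]
```

```bash

python3 -m creep '[{"translation":[0.0008,0.0025,0],"twist":[0,0,0],"hand":0},{"translation":[0.0015,0.005,0],"twist":[0,0,0],"hand":0},{"translation":[0.0021,0.0067,0],"twist":[0,0,0],"hand":0},{"translation":[0.0021,0.0067,0],"twist":[0,0,0],"hand":0}]' 60
python3 -c "
from h import *
st();tipgo(5,.9,190.3)"
```

```text
time: 11.0
tool_pos: [0.4792, 0.0163, 0.2111]
tool_rot: [1.573, 1.271, -0.056]
contact_force: [0.2, -0.4, -1.0]
opening: 0.0153
t 11.0 tip depth 4.3 lat 0.8 z 190.5 mm pitch 0.001 yaw -0.001 F [ 0.2 -0.4 -1. ] M [0.02 0.25 0.02]
pos [0.4792 0.0163 0.2111] shift [ 0.0003  0.0006 -0.    ] twist [-0.001 -0.    -0.001]
```

```bash

python3 -m creep '[{"translation":[0.0006,0.002,0],"twist":[0,0,0],"hand":0},{"translation":[0.0012,0.004,0],"twist":[0,0,0],"hand":0},{"translation":[0.0018,0.0058,0],"twist":[0,0,0],"hand":0},{"translation":[0.0018,0.0058,0],"twist":[0,0,0],"hand":0}]' 60
python3 -c "
from h import *
st();tipgo(10,.8,188)"
```

```text
time: 11.4
tool_pos: [0.4844, 0.016, 0.2105]
tool_rot: [1.573, 1.274, -0.056]
contact_force: [-5.2, 0.2, 1.7]
opening: 0.0154
t 11.4 tip depth 9.4 lat 0.9 z 189.7 mm pitch -0.002 yaw -0.001 F [-5.2  0.2  1.7] M [ 0.02  0.81 -0.04]
pos [0.4844 0.016  0.2105] shift [ 0.0019 -0.      0.0001] twist [-0.001 -0.     0.002]
```

```bash

python3 -m creep '[{"translation":[0.001,0,0],"twist":[0,0,0.002],"hand":0},{"translation":[0.002,-0.0003,0],"twist":[0,0,0.003],"hand":0},{"translation":[0.003,-0.0005,0],"twist":[0,0,0.003],"hand":0},{"translation":[0.004,-0.0007,0],"twist":[0,0,0.003],"hand":0}]' 60
python3 -c "
from h import *
st();tipgo(10.5,.8,183)"
```

```text
time: 11.8
tool_pos: [0.4844, 0.0161, 0.2063]
tool_rot: [1.573, 1.272, -0.055]
contact_force: [-7.4, -0.1, 3.7]
opening: 0.0153
t 11.8 tip depth 9.5 lat 1.0 z 185.7 mm pitch 0.000 yaw -0.000 F [-7.4 -0.1  3.7] M [0.1  0.84 0.02]
pos [0.4844 0.0161 0.2063] shift [0.0029 0.0002 0.0002] twist [-0.001 -0.    -0.   ]
```

```bash

for i in 1 2; do python3 -m creep '[{"translation":[0.001,0.0003,0],"twist":[0,0,0.001],"hand":0},{"translation":[0.0016,0.0002,0],"twist":[0,0,0.001],"hand":0},{"translation":[0.0016,0.0004,0],"twist":[0,0,0.001],"hand":0}]' 60 >/dev/null
python3 -c "
from h import *
st()"; done
```

```text
t 12.1 tip depth 9.5 lat 1.1 z 184.1 mm pitch -0.000 yaw -0.000 F [-8.2  0.3  4. ] M [ 0.01  1.   -0.  ]
t 12.4 tip depth 9.5 lat 1.2 z 182.6 mm pitch -0.001 yaw -0.000 F [-9.   0.4  4.9] M [ 0.04  1.01 -0.03]
```

```bash

for i in 1 2 3; do python3 -m creep '[{"translation":[0.001,0.0001,0],"twist":[0,0,0.001],"hand":0},{"translation":[0.0015,0.0,0],"twist":[0,0,0.001],"hand":0},{"translation":[0.0015,0.0002,0],"twist":[0,0,0.001],"hand":0}]' 60 >/dev/null
python3 -c "
from h import *
st()"; done
```

```text
t 12.7 tip depth 9.5 lat 1.3 z 181.3 mm pitch -0.001 yaw 0.000 F [-9.  -0.   5.4] M [ 0.01  0.96 -0.03]
t 13.0 tip depth 9.5 lat 1.3 z 180.1 mm pitch -0.001 yaw 0.000 F [-8.5 -0.2  5.6] M [ 0.04  0.95 -0.04]
t 13.3 tip depth 9.5 lat 1.4 z 178.9 mm pitch -0.000 yaw 0.000 F [-9.2  0.4  6.8] M [ 0.04  0.95 -0.01]
```

```bash

for i in 1 2 3; do python3 -m creep '[{"translation":[0.001,0.0001,0],"twist":[0,0,0.001],"hand":0},{"translation":[0.0015,0.0,0],"twist":[0,0,0.001],"hand":0},{"translation":[0.0015,0.0002,0],"twist":[0,0,0.001],"hand":0}]' 60 >/dev/null
python3 -c "
from h import *
st()"; done
```

```text
t 13.6 tip depth 9.6 lat 1.5 z 177.8 mm pitch 0.000 yaw 0.001 F [-10.2  -1.    7.1] M [ 0.06  0.89 -0.1 ]
t 13.9 tip depth 9.6 lat 1.5 z 176.8 mm pitch 0.001 yaw 0.001 F [-9.8 -0.4  7.7] M [-0.    0.91 -0.08]
t 14.2 tip depth 9.7 lat 1.5 z 175.7 mm pitch 0.001 yaw 0.001 F [-9.2 -0.4  6.6] M [ 0.02  0.9  -0.04]
```

```bash

for i in 1 2; do python3 -m creep '[{"translation":[0.001,0.0001,0],"twist":[0,0,0.0],"hand":0},{"translation":[0.0015,0.0,0],"twist":[0,0,0.0],"hand":0},{"translation":[0.0015,0.0004,0],"twist":[0,0,0.0],"hand":0}]' 60 >/dev/null
python3 -c "
from h import *
st()"; done
```

```text
t 14.5 tip depth 10.0 lat 1.6 z 174.7 mm pitch 0.001 yaw 0.001 F [-7.9 -1.   6.7] M [-0.11  0.9  -0.04]
t 14.8 tip depth 11.5 lat 1.5 z 174.2 mm pitch 0.003 yaw 0.001 F [-2.4 -0.6  5. ] M [-0.06  0.24 -0.07]
```

```bash

python3 -m creep '[{"translation":[0.001,0.001,0],"twist":[0,0,-0.002],"hand":0},{"translation":[0.0014,0.0022,0],"twist":[0,0,-0.002],"hand":0},{"translation":[0.0014,0.0022,0],"twist":[0,0,-0.002],"hand":0}]' 60 >/dev/null
python3 -c "
from h import *
st()"
python3 -m creep '[{"translation":[0.0006,0.0015,0],"twist":[0,0,-0.001],"hand":0},{"translation":[0.0009,0.0028,0],"twist":[0,0,-0.001],"hand":0},{"translation":[0.0009,0.0028,0],"twist":[0,0,-0.001],"hand":0}]' 60 >/dev/null
python3 -c "
from h import *
st()"
```

```text
t 15.1 tip depth 14.8 lat 1.4 z 173.8 mm pitch 0.003 yaw 0.001 F [-0.6  0.1  4.9] M [-0.01 -0.13 -0.07]
t 15.4 tip depth 18.1 lat 1.4 z 173.9 mm pitch 0.002 yaw 0.001 F [-2.7 -0.6  4.4] M [0.02 0.01 0.  ]
```

```bash

for i in 1 2 3; do python3 -m creep '[{"translation":[0.0005,0.0015,0],"twist":[0,0,-0.001],"hand":0},{"translation":[0.0009,0.0029,0],"twist":[0,0,-0.001],"hand":0},{"translation":[0.0009,0.0029,0],"twist":[0,0,-0.001],"hand":0}]' 60 >/dev/null
python3 -c "
from h import *
st()"; done
```

```text
t 15.7 tip depth 21.5 lat 1.4 z 173.8 mm pitch 0.002 yaw 0.001 F [-2.2  1.2  3.6] M [0.03 0.02 0.  ]
t 16.0 tip depth 24.9 lat 1.4 z 173.9 mm pitch 0.001 yaw 0.001 F [-2.3 -0.   4.6] M [-0.02  0.03 -0.01]
t 16.3 tip depth 28.2 lat 1.4 z 173.9 mm pitch 0.001 yaw 0.001 F [-1.9  0.3  3.5] M [ 0.1  -0.03  0.02]
```

```bash

for i in 1 2 3 4; do python3 -m creep '[{"translation":[0.0005,0.0017,0],"twist":[0,0,0],"hand":0},{"translation":[0.001,0.0033,0],"twist":[0,0,0],"hand":0},{"translation":[0.001,0.0033,0],"twist":[0,0,0],"hand":0}]' 60 >/dev/null
python3 -c "
from h import *
st()"; done
```

```text
t 16.6 tip depth 32.1 lat 1.4 z 174.1 mm pitch 0.001 yaw 0.001 F [-2.   0.7  3.5] M [0.1  0.05 0.01]
t 16.9 tip depth 35.9 lat 1.4 z 174.2 mm pitch 0.002 yaw 0.001 F [-1.3  0.3  3.6] M [0.1  0.03 0.04]
t 17.2 tip depth 39.8 lat 1.4 z 174.3 mm pitch 0.002 yaw 0.001 F [-0.7  0.2  4.2] M [ 0.08  0.07 -0.02]
t 17.5 tip depth 43.6 lat 1.4 z 174.5 mm pitch 0.003 yaw 0.001 F [-2.  -0.1  3.5] M [0.1  0.04 0.04]
```

```bash

for i in 1 2 3; do python3 -m creep '[{"translation":[0.0003,0.0009,0],"twist":[0,0,0],"hand":0},{"translation":[0.0005,0.0016,0],"twist":[0,0,0],"hand":0},{"translation":[0.0005,0.0016,0],"twist":[0,0,0],"hand":0}]' 60 >/dev/null
python3 -c "
from h import *
st()"; done
```

```text
t 17.8 tip depth 45.4 lat 1.4 z 174.5 mm pitch 0.003 yaw 0.001 F [-1.2  0.8  3.9] M [0.11 0.23 0.04]
t 18.1 tip depth 45.9 lat 1.5 z 173.6 mm pitch 0.000 yaw 0.001 F [-6.4  0.3  5.2] M [0.17 0.79 0.07]
t 18.4 tip depth 46.0 lat 1.6 z 172.8 mm pitch -0.004 yaw 0.001 F [-9.8  0.4  8.2] M [ 0.11  1.2  -0.1 ]
```

```bash

python3 -m creep '[{"translation":[-0.0012,0,0.0002],"twist":[0,0,0.004],"hand":0},{"translation":[-0.0012,0,0.0002],"twist":[0,0,0.004],"hand":0},{"translation":[-0.0012,0,0.0002],"twist":[0,0,0.004],"hand":0}]' 60
python3 -c "
from h import *
st()"
python3 -m creep '[{"translation":[0,0,0],"twist":[0,0,0],"hand":20},{"translation":[0,0,0],"twist":[0,0,0],"hand":30},{"translation":[0,0,0],"twist":[0,0,0],"hand":35},{"translation":[0,0,0],"twist":[0,0,0],"hand":35},{"translation":[0,0,0],"twist":[0,0,0],"hand":35}]' 20
python3 -c "
from h import *
st()"
python3 -m creep '[{"translation":[-0.015,0,0],"twist":[0,0,0],"hand":35},{"translation":[-0.04,-0.01,0],"twist":[0,0,0],"hand":35},{"translation":[-0.07,-0.03,0],"twist":[0,0,0],"hand":35},{"translation":[-0.11,-0.04,0],"twist":[0,0,0],"hand":35},{"translation":[-0.14,-0.04,0],"twist":[0,0,0],"hand":35}]' 20
python3 - <<'E'
from h import *
im=robot.read_camera('wrist');s=robot.read_camera('scene')
cv2.imwrite('pics/w8.png',np.hstack([cv2.resize(im[60:300,120:400],(440,377)),cv2.resize(s[135:205,210:276],(356,377),interpolation=2)]))
st()
E
```

```text
time: 18.7
tool_pos: [0.5208, 0.0144, 0.1949]
tool_rot: [1.572, 1.271, -0.055]
contact_force: [-2.9, 1.2, 3.7]
opening: 0.0157
t 18.7 tip depth 45.9 lat 1.4 z 174.3 mm pitch 0.001 yaw 0.001 F [-2.9  1.2  3.7] M [0.18 0.24 0.08]
time: 19.2
tool_pos: [0.5207, 0.0143, 0.1948]
tool_rot: [1.572, 1.272, -0.055]
contact_force: [-0.2, 0.0, -0.2]
opening: 0.0324
t 19.2 tip depth 45.8 lat 1.4 z 174.2 mm pitch 0.000 yaw 0.001 F [-0.2  0.  -0.2] M [-0.    0.22 -0.03]
time: 19.7
tool_pos: [0.4397, 0.019, 0.3182]
tool_rot: [1.572, 1.272, -0.055]
contact_force: [0.6, -0.4, 0.3]
opening: 0.032
t 19.8 tip depth -32.7 lat 1.2 z 301.3 mm pitch 0.009 yaw 0.001 F [0.4 0.2 0.4] M [0.04 0.2  0.03]
```

View pics/w8.png

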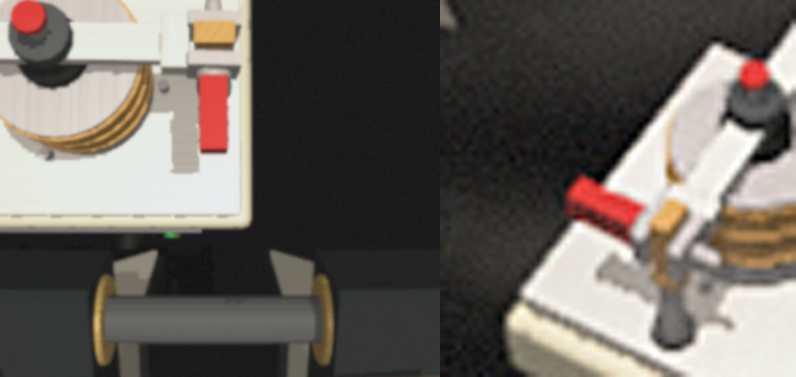

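```bash
python3 -m creep '[{"translation":[0,0,0],"twist":[0,0,0],"hand":35},{"translation":[0,0.03,0],"twist":[0,0,0],"hand":35},{"translation":[0,0.03,0],"twist":[0,0,0],"hand":35}]' 20; python3 - <<'E'
from h import *
im=robot.read_camera('wrist')
r=red(im)[0];print(r)
c=max([q for q in r if q[1][0]>225],key=lambda q:q[0])[1].astype(int)
cv2.imwrite('pics/w9.png',cv2.resize(im[c[1]-65:c[1]+35,c[0]-60:c[0]+40],(600,600),interpolation=2)); st()
E
```

```text
time: 20.1
tool_pos: [0.473, 0.0167, 0.3301]
tool_rot: [1.569, 1.262, -0.058]
contact_force: [0.0, 0.3, -0.0]
opening: 0.0319
[(np.int32(347), array([141.2, 117.9]), array([131, 108,  21,  21], dtype=int32)), (np.int32(710), array([254.7, 171.7]), array([247, 150,  17,  45], dtype=int32))]
t 20.15 tip depth -3.3 lat 1.1 z 309.1 mm pitch 0.007 yaw 0.001 F [ 0.4  0.1 -0.9] M [ 0.06  0.19 -0.04]
```

View pics/w9.png

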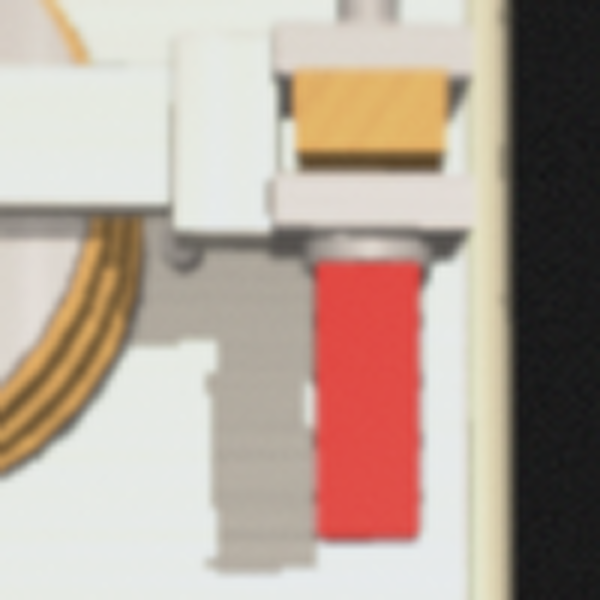

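```bash
python3 -c "
from cell import robot
print(robot.hand_in())"
```

```text
the job is handed in; nothing more can be done
None
```

The sieve stack is clamped. I swung the bar down onto the lid and passed the pin through the near ear, the eye and the far ear. I then let go of it and handed the job in at about 20 s; no verdict is given.

- **Near ear:** the first try missed the hole. The nose touched the ear's face at about 8 N because I aimed too low. I backed off, raised the pin to about 190 mm and it went in cleanly.
- **Finding the eye:** I pressed the nose against the brass block and moved the pin down. The wrist read 5 to 10 N forward and up to about 8 N upward. The nose dropped in with the pin at about 174 mm by my pose estimate. The eye's real height may differ by a millimetre or two.
- **Forces:** the highest I read was about 10 N along the pin, well below 45 N. Readings come only at the end of each move, so brief peaks between them were not seen.

**Last checks:**
- **Pin seat:** the advance stopped at 46 mm depth. The final close picture shows the flange flush on the near ear and the nose beyond the far ear.
- **Pin release:** the gripper is open and clear, and contact forces are near zero.
- **Not measured at the end:** I did not measure the bar angle; from the pin's height it should be about -0.08 rad. I also did not re-measure where the stack and the other things on the bench stand. The stack's lid looked in place in the last pictures.

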